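Pin the pull link into the fork of the test fixture

TASK

Set up the pull fixture on the test bench: take the large pin, the one with the widest flange, out of the pin rack and put it, tip down, through the holes of the fork and the link's lug, pushing it fully home until its flange rests flat on top of the fork, then let go. Leave the other two pins in the rack.

Things in the scene. Friction and masses are not known exactly. Their poses are not given: they have to be found in the camera images.
- large_pin: The pin to use: steel, upright in the rack, about 0.3 kg. Shank 18 mm in diameter, 80 mm long, its last 18 mm tapering to a blunt 6 mm tip; flange 46 mm in diameter, 8 mm thick; on top a round grip knob 22 mm in diameter, 45 mm tall. Origin: centre of the flange's underside; z up towards the knob, so the tip is at z = -80 mm and the knob spans z = 8 to 53 mm.
- thin_pin: A bystander to leave in the rack: steel pin with a shank 12 mm in diameter and 65 mm long, flange 34 mm in diameter and 6 mm thick, knob 16 mm in diameter and 30 mm tall. Origin: centre of the flange's underside, z up.
- short_pin: A bystander to leave in the rack: steel pin with a shank 18 mm in diameter but only 40 mm long, flange 34 mm in diameter and 6 mm thick, knob 16 mm in diameter and 24 mm tall. Origin: centre of the flange's underside, z up.
- rack: Fixed pin rack: white plate 70 x 216 mm, its top 95 mm above the table, on two end walls, open at front and back. Three 26 mm holes in a row along its y axis, at y = -70, 0, 70 mm; the pins hang in them by their flanges, in any order. Origin: under its centre, at table height, z up. Fingers closing along its x axis, across the row, have most room.
- fork_mouth (a point): Centre of the hole in the fork of the fixed pull fixture, at the fork's top face, 105 mm above the table; x along the fixture towards the load cell, z up. The fork's two flat steel cheeks, 16 mm thick and 64 mm wide, have vertical 28 mm holes, the upper with a 5 mm chamfer; the link's dark lug, with a 30 mm hole, lies between, in line. Nothing on the fixture is higher.
- catch (a joint): Brass friction catch under the fork, 0 (up) to 0.016 m (down). Over the last 12 mm of its way the pin's tip pushes it down against about 8 N, more than the pin's weight; it stays where it is pushed. With the pin home (flange on the fork's top face, pin's origin at the height of fork_mouth) it reads about 0.012.
There are look-alikes about, which are no part of the job. Leave any orange, pink or purple look-alike of the large_pin alone.

How it is judged:
At the end, for the whole second after the job is handed in: The large pin is through the fork and lug, upright within 10 degrees, within 10 mm of the hole's axis, its flange within 4 mm of the fork's top face, released and at rest; the other two pins are still in their places in the rack (within 30 mm) (horizontal distance between large_pin and fork_mouth below 0.01 m and z of large_pin in the frame of fork_mouth between -0.004 and 0.004 m and angle between large_pin's own z axis and vertical below 0.17 rad and linear speed of large_pin below 0.02 m/s and distance of each of thin_pin, short_pin from where it was at the start of the episode below 0.03 m); the robot touches nothing.
It fails at once if another pin is pulled out of the rack or knocked away (distance of any of thin_pin, short_pin from where it was at the start of the episode above 0.03 m).
It also fails if it takes over 38 s, if anything falls off the work surface, if the arm or the gripper's body presses on something with over 40 N, if the wrist force passes 120 N, or if a joint passes its speed limit or range.

ROBOT

A 6-joint arm with a two-finger parallel gripper is mounted at the origin on the work surface. World frame = base frame: x ahead of the robot, y to its left, z up, the work surface at z = 0. Lengths are in m, angles in rad, forces in N, time in s.
With the tool pointing down it reaches from about 0.325 to 0.9 m from the base axis. Payload 6.1 kg.
Tool frame: the origin (TCP) lies midway between the tips of the shut fingers; the grasp point (between the pads) lies 19 mm behind it (bot.hold_point_z is the distance from the TCP to the grasp point, in m); z points along the fingers, y is the line along which they close (so a half turn about z gives the same grasp; the last joint's range is limited). The gripper opens to 85 mm and grips with 20 to 120 N. Pads are 22 mm wide; open, the fingers measure 114 mm over their backs; the gripper's body (76 mm by 85 mm) begins 54 mm behind the grasp point. The pads swing forward as they close: fully open they stand 13 mm farther back than shut.
Start: joints at [1.223, 0.22, 1.526, -0, 1.395, -0.126], TCP at [0.137, 0.61, 0.231] pointing down, gripper open.
Joint ranges: [-2.98, 2.98], [-0.91, 2.08], [0.09, 2.57], [-1.24, 4.39], [0.2, 2.65], [-2.68, 2.68]. Speed limits (rad/s): [2.57, 2.57, 3.01, 3.14, 3.14, 3.14].

INTERFACE

Orientations are given as a unit quaternion [x, y, z, w].
In Python, from workcell import bot, viewer, workorder, spotter gives the robot as it stands. The module is installed in compiled form; this text tells all that it offers.
- The arm moves only by the shell command python3 -m pendant 'ROWS'. ROWS is a JSON object of lists of equal length, an entry for each row: "offset": the shift along the tool's x, y, z in units of 1 m (1.0 is 1 m), a list of three; "twist": the turn, a rotation vector about the tool's x, y, z in units of pi/2 rad (1.0 is pi/2 rad), a list of three; "grip": the closure, from 0 (fully open) to 1 (shut). A call has 1 to 12 rows; each row shifts and turns the commanded pose from where the row before left it, along the tool's axes as they then stand; what a row does not reach is not made up. A row lasts 1/12 s, in which the tool goes at most 41.7 mm and 7.16 degrees, less where a joint would pass 70% of its speed; a pose out of reach is approached as far as the arm can. A call with a number of a shift or a turn outside -1 to 1 is refused whole. A call with a gripper value outside its range is refused whole. The fingers move at their own pace and stop on an object; the grip force is fixed at half the most. Time passes only in rows, so rows that do not move let the fingers close. It gives the time, the measured TCP pose, the force, the opening and the grip force at its end, in the units of the state.
- bot.read_state(): the state, without advancing time (a new reading comes with each control period).
- viewer.grab_frame(name): name is "scene" or "side" or "wrist"; returns (picture, depth): 480x640x3 uint8, blue, green, red; 480x640 float32, m along the optical axis (not along the pixel's ray), 0 where there is no reading.
- viewer.camera_info(name): a dict with "vertical_fov" (degrees; the focal length in pixels is half the picture's height over the tangent of half this angle, whatever the lens; pixels are square), "cx", "cy" (the principal point, pixels), "R" (3x3) and "t" (3): a world point X has camera coordinates R X + t. Camera axes: x right, y down, z forward; pixel columns grow to the right and rows downward; lengths in m; the calibration is good to about 2 mm. A picture is of the moment at which its call begins: read the wrist's pose just before it. camera_info takes no time and is no camera call; for the wrist camera it gives the pose at the moment of the call.
- workorder.hand_in(): hands the job in; it is judged then, once.
Trained networks look in the newest picture that a camera, given by its name, has taken for a name from the list of things; names that differ only in an ending like _2 or _b are one class to them, and where a whole thing is asked for, a point or a joint stands for the part that bears it (a point fixed in the world has none). Each returns a list of dicts, best first, with "p" (0 to 1); they miss things now and then, are a little off and sometimes report something else, mostly with a low value. They report only what shows in the picture. A call takes as long as a camera call. They do not tell look-alikes from the thing itself.
- spotter.search_frame(target, camera): "location" ([x, y, z] in m, in world coordinates, good to about 4 mm: the middle of the surface that is visible of it).
- spotter.tip_of(target, camera): "location" ([x, y, z] in m, in world coordinates, good to about 4 mm: a listed point, or the origin of a listed thing).
The state is a dict: "time_s": time; "joint_pos": joint angles; "qd": joint speeds; "joint_efforts": joint torques, N m; "tcp_pos": TCP position; "tool_rot": TCP orientation; "force": force on the tool from outside, world axes, zero at the start; "moment": the same for the moment, N m; "gripper_width": opening from 0.0 (shut) to 1.0 (fully open); "grasp_force": force on a finger pad.
Only numpy, scipy, OpenCV 4.12 (cv2) and the standard library are available. Lean on these libraries where they do the work, as an engineer would, in place of code of your own. Each camera call takes 0.05 s, during which the arm holds its last target. There are 200 camera calls.

## Working session

There is one attempt and no reset: what is moved stays moved. The work goes in short steps, Python scripts to look and compute and a shell command to move; the robot and the scene stay as the last step left them, time stands still between calls to the robot, and variables do not carry over. Pictures are saved under pics/ and viewed, at most 10 in all, crops included, and the job is handed in when it is done.

```bash
mkdir -p pics; python3 - <<'E'
from workcell import bot, viewer, spotter
import cv2, numpy as np
s=bot.read_state(); print(s['time_s'],s['tcp_pos'],s['tool_rot'],s['gripper_width'],bot.hold_point_z)
for c in ['scene','side']:
    p,d=viewer.grab_frame(c); cv2.imwrite(f'pics/{c}0.png',p); np.save(f'pics/{c}0d.npy',d)
    i=viewer.camera_info(c); print(c,i)
    for n in ['large_pin','thin_pin','short_pin','rack','fork_mouth']:
        print(n,[(np.round(r['location'],3).tolist(),round(r['p'],2)) for r in spotter.tip_of(n,c)])
E
```

```text
0.0 [0.13729442 0.60911481 0.23019474] [ 1.10679153e-01  9.93855714e-01 -9.48914880e-04 -2.12456463e-04] 1.0045035756266276 0.0187
scene {'vertical_fov': 45.27158143313045, 'cx': 318.7426199613652, 'cy': 242.55477489473162, 'R': array([[-0.8613937 ,  0.5076987 ,  0.015586  ],
       [ 0.32110377,  0.56806749, -0.75775437],
       [-0.39356481, -0.64772012, -0.65235373]]), 't': array([ 0.40488927, -0.17025056,  1.54063263])}
large_pin [([0.506, 0.417, 0.08], 0.82), ([0.588, 0.42, 0.076], 0.7), ([0.67, 0.286, 0.075], 0.66), ([0.563, 0.32, 0.094], 0.62), ([0.447, 0.311, 0.078], 0.6), ([0.558, 0.179, 0.094], 0.2)]
thin_pin [([0.561, 0.183, 0.093], 0.51)]
short_pin [([0.546, -0.143, 0.101], 0.26)]
rack [([0.561, 0.251, -0.001], 0.61)]
fork_mouth [([0.551, -0.142, 0.104], 0.92)]
side {'vertical_fov': 42.330914169721645, 'cx': 322.5926132531535, 'cy': 241.5970630223809, 'R': array([[-0.90587431, -0.42353145,  0.00358296],
       [-0.32551435,  0.69076736, -0.64566312],
       [ 0.27098365, -0.58605594, -0.76361397]]), 't': array([0.56059955, 0.17417794, 0.98612856])}
large_pin [([0.503, 0.418, 0.077], 0.95), ([0.591, 0.42, 0.081], 0.92), ([0.444, 0.313, 0.082], 0.9), ([0.672, 0.29, 0.078], 0.69), ([0.567, 0.323, 0.095], 0.57)]
thin_pin [([0.552, 0.184, 0.094], 0.66)]
short_pin [([0.558, 0.253, 0.095], 0.95)]
rack [([0.559, 0.251, -0.002], 0.81)]
fork_mouth [([0.549, -0.152, 0.108], 0.92)]
```

View pics/scene0.png

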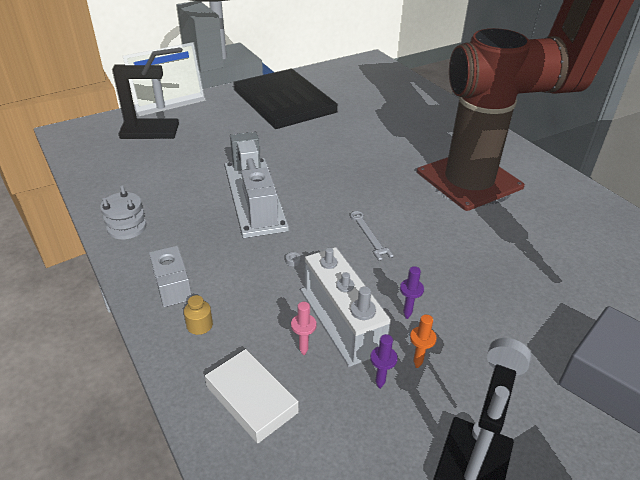

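View pics/side0.png

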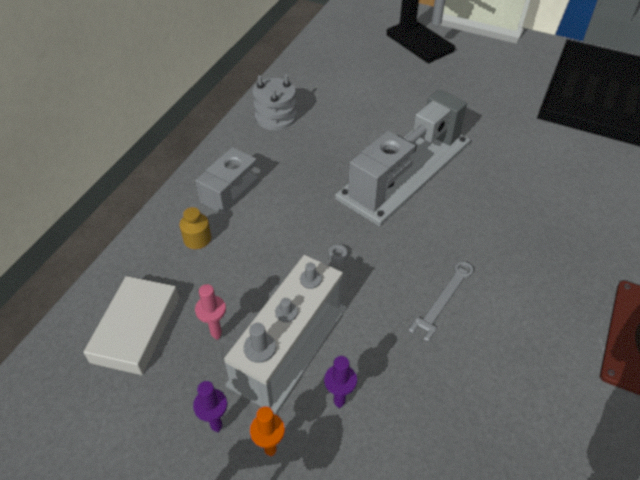

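The scene picture shows the grey large pin in the rack hole nearest the camera (365,300), with coloured look-alikes standing around it. The thin and short pins sit behind it at (330,257) and (345,282). The real fork, with its link and load cell, is at (258,178), and a decoy block is at (168,265). The side picture agrees: pin at (260,345), fork hole at (390,147).

Next I'll refine both positions with rectified top-down views.

```bash
cat > h.py <<'E'
import numpy as np, cv2
from workcell import bot, viewer, spotter
def K(i):
    f=240/np.tan(np.radians(i['vertical_fov']/2)); return np.array([[f,0,i['cx']],[0,f,i['cy']],[0,0,1]])
def cloud(i,d):
    v,u=np.mgrid[:480,:640]; m=d>0; c=np.linalg.inv(K(i))@np.stack([u[m],v[m],np.ones(m.sum())])*d[m]
    return (i['R'].T@(c-i['t'][:,None])).T
def rect(i,p,cx,cy,z,half=.06,n=300):
    # top-down: px col -> world x, row -> world y (down = +y)
    s=2*half/n; A=np.array([[s,0,cx-half],[0,s,cy-half],[0,0,0],[0,0,1]]); A[2,2]=z
    H=K(i)@np.c_[i['R'],i['t']]@A
    return cv2.warpPerspective(p,H,(n,n),flags=cv2.INTER_CUBIC|cv2.WARP_INVERSE_MAP)
def circ(P):
    A=np.c_[2*P[:,:2],np.ones(len(P))]; x=np.linalg.lstsq(A,(P[:,:2]**2).sum(1),rcond=None)[0]
    return x[:2],np.sqrt(x[2]+x[:2]@x[:2])
E
python3 - <<'E'
from h import *
rows=[]
for c in ['scene','side']:
    i=viewer.camera_info(c); p=cv2.imread(f'pics/{c}0.png'); d=np.load(f'pics/{c}0d.npy'); P=cloud(i,d)
    near=lambda x,y,r:P[np.hypot(P[:,0]-x,P[:,1]-y)<r]
    Q=near(.565,.321,.03); k=Q[(Q[:,2]>.112)&(Q[:,2]<.142)]; t=Q[Q[:,2]>.144]; f=Q[(Q[:,2]>.099)&(Q[:,2]<.107)]
    print(c,'knob',len(k),circ(k),'top',len(t),t.mean(0),'fl',len(f),f.mean(0))
    Q=near(.55,-.147,.07); f=Q[(Q[:,2]>.099)&(Q[:,2]<.112)]; print('fork',len(f),np.median(f[:,2]))
    r=cv2.minAreaRect((f[:,:2]*1000).astype(np.float32)); print(r)
    Q=near(.56,.25,.14); f=Q[(Q[:,2]>.09)&(Q[:,2]<.099)]; print('rack',np.median(f[:,2]),cv2.minAreaRect((f[:,:2]*1000).astype(np.float32)))
    rows.append(np.hstack([rect(i,p,.565,.321,.103),rect(i,p,.55,-.147,.105)]))
cv2.imwrite('pics/rect.png',np.vstack(rows))
E
```

```text
scene knob 146 (array([0.56997489, 0.32271479]), np.float64(0.009810914797881796)) top 92 [0.5702411  0.32356853 0.14709019] fl 265 [0.57327523 0.32729656 0.10246943]
fork 638 0.10400175365550143
((558.91845703125, -132.90069580078125), (107.39115905761719, 64.27149200439453), 74.20149230957031)
rack 0.09449757065652789 ((584.7218627929688, 262.3599853515625), (212.3240509033203, 222.2098846435547), 23.30000877380371)
side knob 183 (array([0.5664903 , 0.32337614]), np.float64(0.010155489742773662)) top 184 [0.56611083 0.32394156 0.14777336] fl 489 [0.56326853 0.32796207 0.10278086]
fork 1254 0.1048153641409619
((555.5498046875, -131.5384521484375), (107.01274871826172, 68.1548080444336), 75.06869506835938)
rack 0.09492280680545791 ((536.5619506835938, 269.58123779296875), (221.51333618164062, 219.05702209472656), 56.56229019165039)
```

View pics/rect.png

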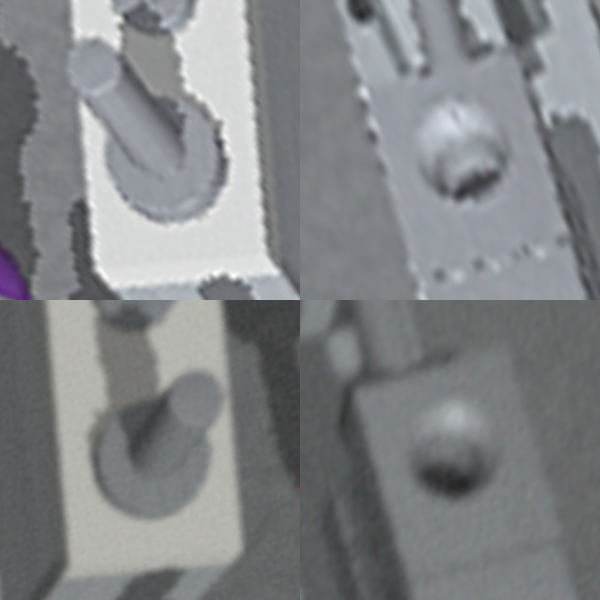

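The rectified views show the flange centre at about (0.569, 0.323) and the fork hole at about (0.553, -0.148). The rack is yawed by about 6 degrees. Before moving I'll check the heights of the objects along the path, namely the dark post at (490,400) and the box at (610,365).

```bash
python3 - <<'E'
from h import *
i=viewer.camera_info('scene'); d=np.load('pics/scene0d.npy')
v,u=np.mgrid[:480,:640]
for n,(a,b,c,e) in {'post':(440,530,338,480),'box':(565,640,310,420),'right':(530,640,200,300)}.items():
    m=(u>=a)&(u<b)&(v>=c)&(v<e); P=cloud(i,np.where(m,d,0)); P=P[P[:,2]>.03]
    if len(P): print(n,len(P),P.min(0).round(3),P.max(0).round(3), P[P[:,2].argmax()].round(3))
P=cloud(i,d); 
H=np.full((12,12),0.)
for x,y,z in P[(P[:,0]>.1)&(P[:,0]<.7)&(P[:,1]>-.2)&(P[:,1]<.7)]:
    a,b=int((x-.1)/.05),int((y+.2)/.075); H[a,b]=max(H[a,b],z)
print('rows x .1+.05, cols y -.2+.075');print((H*1000).astype(int))
E
```

```text
post 4620 [0.466 0.546 0.03 ] [0.622 0.668 0.253] [0.587 0.637 0.253]
box 5481 [0.142 0.535 0.03 ] [0.311 0.706 0.094] [0.202 0.555 0.094]
rows x .1+.05, cols y -.2+.075
[[  4  16 353 321  15   4   4   4   4   4  91   0]
 [  5   3   4   4   4   4   6   4   4  92  93  92]
 [  3   3   4   5   3   5   4   4   5  92  94  93]
 [  4   3   4   4   4   4   4   3   3   6  93  94]
 [  3   4   9   4   5   4   3   5   4   3  92   6]
 [  4   4  11  10  11   3   4   4   5   4   5   4]
 [  3   4   4   4   8   4 136  89   6   4   5   4]
 [ 15   4   4   3   4   5 135  89 133 204 221  32]
 [107 108  17   3  98 103 103 101 136  31 219 201]
 [108 109   4  19 129 132 150 150 135   5 203 253]
 [ 17 106   6   6  10  12  98  97 134   5  33 204]
 [  5   4   4   5   4   4 136   4   5   5   4   0]]
```

```bash
python3 -m pendant '{"offset":[[0,0,0],[0,0,0],[0,0,0],[0,0,0],[0,0,0],[0,0,0],[0,0,0],[0,0,0],[0,0,0],[0,0,0],[0,0,0],[0,0,0]],"twist":[[0,0,0.077],[0,0,0.077],[0,0,0.077],[0,0,0.077],[0,0,0.077],[0,0,0.077],[0,0,0.077],[0,0,0.077],[0,0,0.077],[0,0,0.077],[0,0,0.077],[0,0,0.077]],"grip":[0,0,0,0,0,0,0,0,0,0,0,0]}'
python3 -m pendant '{"offset":[[-0.0185,0.0345,0],[-0.0185,0.0345,0],[-0.0185,0.0345,0],[-0.0185,0.0345,0],[-0.0185,0.0345,0],[-0.0185,0.0345,0],[-0.0185,0.0345,0],[-0.0185,0.0345,0],[-0.0185,0.0345,0],[-0.0185,0.0345,0],[-0.0185,0.0345,0],[0,0,0]],"twist":[[0,0,0],[0,0,0],[0,0,0],[0,0,0],[0,0,0],[0,0,0],[0,0,0],[0,0,0],[0,0,0],[0,0,0],[0,0,0],[0,0,0]],"grip":[0.3,0.3,0.3,0.3,0.3,0.3,0.3,0.3,0.3,0.3,0.3,0.3]}'
cat >> h.py <<'E'
from scipy.spatial.transform import Rotation
def togo(target):
    s=bot.read_state(); R=Rotation.from_quat(s['tool_rot']); 
    print('t',s['time_s'],'tcp',np.round(s['tcp_pos'],4),'y ang',round(np.degrees(np.arctan2(*R.as_matrix()[1::-1,1])),1),'tilt z',R.as_matrix()[:,2].round(3),'w',round(s['gripper_width'],3),'g',s['grasp_force'],'F',np.round(s['force'],1))
    print('tool delta',R.inv().apply(np.array(target)-s['tcp_pos']).round(4))
E
python3 - <<'E'
from h import *
togo([.568,.323,.108])
i=viewer.camera_info('wrist'); p,d=viewer.grab_frame('wrist'); cv2.imwrite('pics/w1.png',p); P=cloud(i,d)
Q=P[np.hypot(P[:,0]-.568,P[:,1]-.323)<.03]; k=Q[(Q[:,2]>.112)&(Q[:,2]<.142)]; t=Q[Q[:,2]>.144]; print(len(k),len(t),t.mean(0) if len(t) else '')
if len(k)>10: print(circ(k))
for n in ['large_pin','rack']: print(n,[(np.round(r['location'],3).tolist(),round(r['p'],2)) for r in spotter.tip_of(n,'wrist')])
E
```

```text
time_s: 1.6
tcp_pos: [0.1375, 0.6097, 0.2313]
tool_rot: [0.744, 0.668, -0.0, 0.0]
force: [-0.2, 1.2, 1.3]
gripper_width: 1.001
grasp_force: 0.0
time_s: 2.6
tcp_pos: [0.4997, 0.3639, 0.2314]
tool_rot: [0.744, 0.668, 0.001, 0.002]
force: [-1.4, 0.8, 0.4]
gripper_width: 0.698
grasp_force: 0.0
t 2.6 tcp [0.4997 0.3639 0.2314] y ang -6.2 tilt z [ 0.003 -0.002 -1.   ] w 0.698 g 0.0 F [-1.4  0.8  0.4]
tool delta [-0.0331  0.072   0.1236]
504 849 [0.56570798 0.33518455 0.20062193]
(array([0.56821218, 0.32347679]), np.float64(0.010605504356104845))
large_pin [([0.539, 0.419, 0.025], 0.97), ([0.676, 0.38, 0.021], 0.96), ([0.477, 0.368, 0.023], 0.89), ([0.577, 0.484, 0.018], 0.8), ([0.559, 0.186, 0.095], 0.72), ([0.566, 0.321, 0.092], 0.67)]
rack [([0.558, 0.25, 0.002], 0.9)]
```

View pics/w1.png

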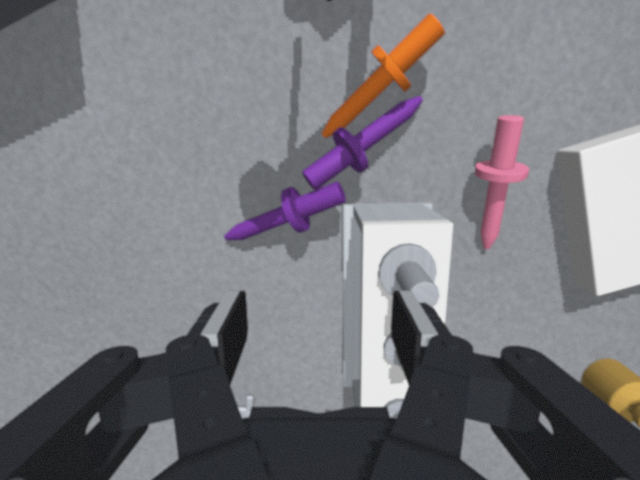

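The wrist view shows the coloured look-alikes fallen over beside the rack. The large pin is still upright at (415,275), and the rack is square to the fingers. Knob centre fits at (0.5682, 0.3235). I'll align above it next.

```bash
python3 -m pendant '{"offset":[[-0.0082,0.018,0],[-0.0082,0.018,0],[-0.0082,0.018,0],[-0.0082,0.018,0],[0,0,0.025],[0,0,0.025],[0,0,0],[0,0,0]],"twist":[[0,0,0],[0,0,0],[0,0,0],[0,0,0],[0,0,0],[0,0,0],[0,0,0],[0,0,0]],"grip":[0.3,0.3,0.3,0.3,0.3,0.3,0.3,0.3]}' >/dev/null
python3 - <<'E'
from h import *
togo([.568,.3235,.108])
i=viewer.camera_info('wrist'); p,d=viewer.grab_frame('wrist'); P=cloud(i,d)
Q=P[np.hypot(P[:,0]-.568,P[:,1]-.323)<.03]; k=Q[(Q[:,2]>.112)&(Q[:,2]<.142)]; print(len(k),circ(k) if len(k)>10 else '')
E
```

```text
t 3.4167 tcp [0.5601 0.3291 0.1796] y ang -5.8 tilt z [-0.004 -0.002 -1.   ] w 0.697 g 0.0 F [ 0.3  0.4 -0.8]
tool delta [-0.0046  0.0087  0.0716]
609 (array([0.56829847, 0.32331865]), np.float64(0.01068447006021843))
```

```bash
python3 -m pendant '{"offset":[[-0.0023,0.0044,0],[-0.0023,0.0044,0],[0,0,0],[0,0,0.015],[0,0,0.015],[0,0,0.015],[0,0,0],[0,0,0]],"twist":[[0,0,0],[0,0,0],[0,0,0],[0,0,0],[0,0,0],[0,0,0],[0,0,0],[0,0,0]],"grip":[0.3,0.3,0.3,0.3,0.3,0.3,0.3,0.3]}' >/dev/null
python3 - <<'E'
from h import *
togo([.568,.3235,.108])
E
```

```text
t 4.1333 tcp [0.5705 0.3227 0.1361] y ang -5.9 tilt z [-0.001 -0.    -1.   ] w 0.703 g 0.0 F [ 0.6 -0.   0.3]
tool delta [ 0.0006 -0.0025  0.0281]
```

```bash
python3 -m pendant '{"offset":[[0,-0.001,0.014],[0,-0.001,0.014],[0,0,0],[0,0,0],[0,0,0],[0,0,0],[0,0,0],[0,0,0],[0,0,0],[0,0,0],[0,0,0],[0,0,0]],"twist":[[0,0,0],[0,0,0],[0,0,0],[0,0,0],[0,0,0],[0,0,0],[0,0,0],[0,0,0],[0,0,0],[0,0,0],[0,0,0],[0,0,0]],"grip":[0.3,0.3,0.3,0.3,1,1,1,1,1,1,1,1]}' >/dev/null
python3 - <<'E'
from h import *
togo([.568,.3235,.108])
E
```

```text
t 5.1333 tcp [0.5693 0.3235 0.1092] y ang -5.9 tilt z [ 0.001  0.001 -1.   ] w 0.24 g 59.075632095336914 F [-0.7  0.3  5. ]
tool delta [-0.0001 -0.0013  0.0012]
```

```bash
python3 -m pendant '{"offset":[[0,0,-0.01],[0,0,-0.016],[0,0,-0.018],[0,0,-0.018],[0,0,-0.018],[0,0,-0.018],[0,0,-0.018],[0,0,-0.018],[0,0,-0.018],[0,0,-0.018],[0,0,0],[0,0,0]],"twist":[[0,0,0],[0,0,0],[0,0,0],[0,0,0],[0,0,0],[0,0,0],[0,0,0],[0,0,0],[0,0,0],[0,0,0],[0,0,0],[0,0,0]],"grip":[1,1,1,1,1,1,1,1,1,1,1,1]}' >/dev/null
python3 - <<'E'
from h import *
togo([.553,-.1475,.28])
i=viewer.camera_info('side'); p,d=viewer.grab_frame('side'); cv2.imwrite('pics/s2.png',p)
for n in ['large_pin','thin_pin','short_pin']: print(n,[(np.round(r['location'],3).tolist(),round(r['p'],2)) for r in spotter.tip_of(n,'side')])
E
```

```text
t 6.1333 tcp [0.569  0.3232 0.2787] y ang -5.9 tilt z [ 0.001  0.    -1.   ] w 0.242 g 58.9181524515152 F [ 0.5  1.2 -3.3]
tool delta [-0.4699  0.0322 -0.0015]
large_pin [([0.57, 0.323, 0.262], 0.98), ([0.472, 0.369, 0.022], 0.88), ([0.676, 0.384, 0.022], 0.86), ([0.578, 0.48, 0.017], 0.83), ([0.54, 0.42, 0.018], 0.81)]
thin_pin [([0.552, 0.182, 0.094], 0.9)]
short_pin [([0.558, 0.252, 0.094], 0.79), ([0.553, 0.186, 0.09], 0.2)]
```

View pics/s2.png

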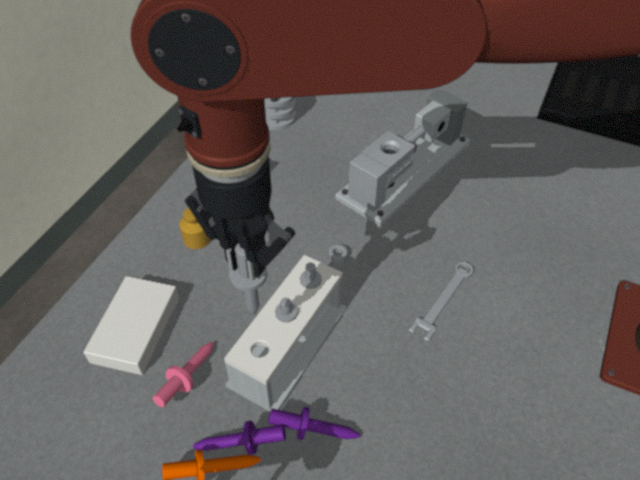

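The side picture shows the pin hanging upright in the gripper at (247,280), its rack hole empty at (260,350), and the other two pins in place. I'll carry it to the fork now.

```bash
python3 -m pendant '{"offset":[[-0.015,0.001,0],[-0.03,0.002,0],[-0.04,0.003,0],[-0.04,0.003,0],[-0.04,0.003,0],[-0.04,0.003,0],[-0.04,0.003,0],[-0.04,0.003,0],[-0.04,0.003,0],[-0.04,0.003,0],[-0.04,0.003,0],[-0.04,0.003,0]],"twist":[[0,0,0],[0,0,0],[0,0,0],[0,0,0],[0,0,0],[0,0,0],[0,0,0],[0,0,0],[0,0,0],[0,0,0],[0,0,0],[0,0,0]],"grip":[1,1,1,1,1,1,1,1,1,1,1,1]}' >/dev/null
python3 -m pendant '{"offset":[[-0.02,0.001,0],[-0.005,0,0],[0,0,0],[0,0,0],[0,0,0]],"twist":[[0,0,0],[0,0,0],[0,0,0],[0,0,0],[0,0,0]],"grip":[1,1,1,1,1]}' >/dev/null
python3 - <<'E'
from h import *
togo([.553,-.1475,.28])
out=[]
for c in ['scene','side','wrist']:
    i=viewer.camera_info(c); p,d=viewer.grab_frame(c); cv2.imwrite(f'pics/f_{c}.png',p); np.save(f'pics/f_{c}.npy',d)
    for n in ['large_pin','fork_mouth']: print(c,n,[(np.round(r['location'],3).tolist(),round(r['p'],2)) for r in spotter.tip_of(n,c)][:2])
    P=cloud(i,d); s=bot.read_state()['tcp_pos']; Q=P[np.hypot(P[:,0]-s[0],P[:,1]-s[1])<.03]
    for lo,hi in [(.195,.215),(.215,.235),(.235,.258)]:
        k=Q[(Q[:,2]>lo)&(Q[:,2]<hi)]; print('shank',lo,len(k),*(circ(k) if len(k)>15 else ''))
    f=Q[(Q[:,2]>.175)&(Q[:,2]<.26)]; print('lowest',f[:,2].min() if len(f) else None)
    out.append(rect(i,p,.55,-.147,.105))
cv2.imwrite('pics/rect2.png',np.hstack(out[:3])[:, :800] if 0 else cv2.resize(np.hstack(out),(798,266)))
E
```

```text
t 7.75 tcp [ 0.5543 -0.1466  0.2779] y ang -5.8 tilt z [-0.001  0.001 -1.   ] w 0.244 g 59.06680226325989 F [ 0.2  0.3 -3.6]
tool delta [-0.001  -0.0012 -0.0021]
scene large_pin [([0.475, 0.363, 0.021], 0.87), ([0.539, 0.417, 0.021], 0.61)]
scene fork_mouth [([0.55, -0.145, 0.101], 0.68)]
shank 0.195 54 [ 0.55860607 -0.14525165] 0.006352766118103928
shank 0.215 65 [ 0.55888155 -0.14455596] 0.006622822899842615
shank 0.235 66 [ 0.55938155 -0.14440595] 0.006199793583619417
lowest 0.1808705771281844
side large_pin [([0.678, 0.38, 0.02], 0.89), ([0.543, 0.419, 0.022], 0.79)]
side fork_mouth [([0.552, -0.151, 0.106], 0.59)]
shank 0.195 82 [ 0.55388085 -0.14540585] 0.007048094059504747
shank 0.215 99 [ 0.55370029 -0.14448404] 0.00683018242852935
shank 0.235 104 [ 0.55406541 -0.14511143] 0.007252052312978232
lowest 0.18548871656289542
wrist large_pin [([0.554, -0.151, 0.262], 0.89)]
wrist fork_mouth [([0.556, -0.144, 0.104], 0.65)]
shank 0.195 143 [ 0.55582302 -0.14713608] 0.008650319853187937
shank 0.215 21 [ 0.55609829 -0.14500235] 0.00658537211476933
shank 0.235 0
lowest 0.20162636636888154
```

View pics/rect2.png

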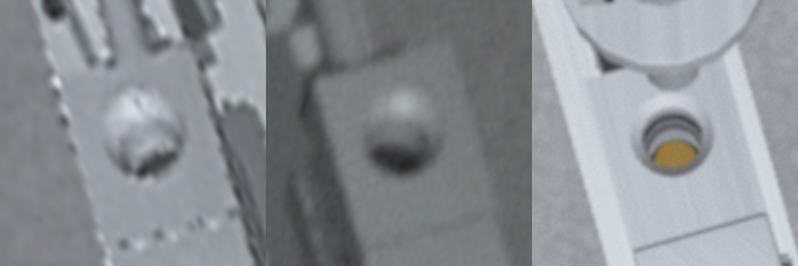

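The wrist rectified view shows the fork hole centred at (670,135), which is (0.552, -0.146). The brass catch is visible through it, so it is the real fixture. This agrees with the other estimates, so I'll descend.

```bash
python3 -m pendant '{"offset":[[-0.0004,-0.001,0.015],[0,0,0.018],[0,0,0.018],[0,0,0.018],[0,0,0.012],[0,0,0.01],[0,0,0.008],[0,0,0],[0,0,0]],"twist":[[0,0,0],[0,0,0],[0,0,0],[0,0,0],[0,0,0],[0,0,0],[0,0,0],[0,0,0],[0,0,0]],"grip":[1,1,1,1,1,1,1,1,1]}'
python3 - <<'E'
from h import *
togo([.553,-.147,.1192])
E
```

```text
time_s: 8.95
tcp_pos: [0.5536, -0.1482, 0.1794]
tool_rot: [0.742, 0.67, -0.0, -0.0]
force: [-1.0, -0.8, -3.2]
gripper_width: 0.24
grasp_force: 59.1
t 8.95 tcp [ 0.5536 -0.1482  0.1794] y ang -5.9 tilt z [-0. -0. -1.] w 0.24 g 59.070019125938416 F [-1.  -0.8 -3.2]
tool delta [ 0.0011 -0.0007  0.0602]
```

```bash
python3 -m pendant '{"offset":[[0.0005,0,0.01],[0,0,0.01],[0,0,0.01],[0,0,0.01],[0,0,0.006],[0,0,0],[0,0,0]],"twist":[[0,0,0],[0,0,0],[0,0,0],[0,0,0],[0,0,0],[0,0,0],[0,0,0]],"grip":[1,1,1,1,1,1,1]}'
python3 -m pendant '{"offset":[[0,0,0.003],[0,0,0.003],[0,0,0.003],[0,0,0.003],[0,0,0],[0,0,0]],"twist":[[0,0,0],[0,0,0],[0,0,0],[0,0,0],[0,0,0],[0,0,0]],"grip":[1,1,1,1,1,1]}'
```

```text
time_s: 9.53
tcp_pos: [0.5532, -0.1475, 0.1327]
tool_rot: [0.742, 0.67, -0.0, -0.001]
force: [0.3, 0.3, -3.5]
gripper_width: 0.243
grasp_force: 59.0
time_s: 10.03
tcp_pos: [0.5542, -0.1479, 0.1218]
tool_rot: [0.742, 0.67, 0.0, 0.001]
force: [0.9, 0.1, 1.3]
gripper_width: 0.243
grasp_force: 59.5
```

```bash
python3 -m pendant '{"offset":[[0,0,0.0015],[0,0,0.001],[0,0,0],[0,0,0]],"twist":[[0,0,0],[0,0,0],[0,0,0],[0,0,0]],"grip":[1,1,1,1]}'
python3 -m pendant '{"offset":[[0,0,0.001],[0,0,0],[0,0,0]],"twist":[[0,0,0],[0,0,0],[0,0,0]],"grip":[1,1,1]}'
python3 - <<'E'
from h import *
togo([.553,-.147,.1192])
for c in ['scene','side']:
    i=viewer.camera_info(c); p,d=viewer.grab_frame(c); cv2.imwrite(f'pics/g_{c}.png',p)
    P=cloud(i,d); Q=P[np.hypot(P[:,0]-.553,P[:,1]+.147)<.07]
    r=np.hypot(Q[:,0]-.553,Q[:,1]+.147)
    a=Q[(r<.021)&(Q[:,2]>.106)&(Q[:,2]<.12)]; b=Q[(r>.028)&(Q[:,2]>.1)&(Q[:,2]<.108)]
    print(c,len(a),np.median(a[:,2]),len(b),np.median(b[:,2]))
E
python3 -c "
import cv2,numpy as np
a=cv2.imread('pics/g_scene.png')[120:260,180:340];b=cv2.imread('pics/g_side.png')[80:220,320:480]
cv2.imwrite('pics/g.png',np.hstack([cv2.resize(x,(400,350),interpolation=cv2.INTER_CUBIC) for x in(a,b)]))"
```

```text
time_s: 10.37
tcp_pos: [0.5542, -0.1479, 0.1192]
tool_rot: [0.742, 0.67, 0.0, 0.001]
force: [2.3, -1.3, 4.8]
gripper_width: 0.243
grasp_force: 59.8
time_s: 10.62
tcp_pos: [0.5543, -0.1479, 0.1192]
tool_rot: [0.742, 0.67, 0.0, 0.001]
force: [-1.3, 0.4, 10.6]
gripper_width: 0.24
grasp_force: 60.7
t 10.6167 tcp [ 0.5543 -0.1479  0.1192] y ang -5.9 tilt z [ 0.002 -0.001 -1.   ] w 0.24 g 60.727418661117554 F [-1.3  0.4 10.6]
tool delta [ 0.0008 -0.0014  0.    ]
scene 97 0.11178477148190648 392 0.10413440583082713
side 173 0.11342112233524662 777 0.10477268269441402
```

View pics/g.png

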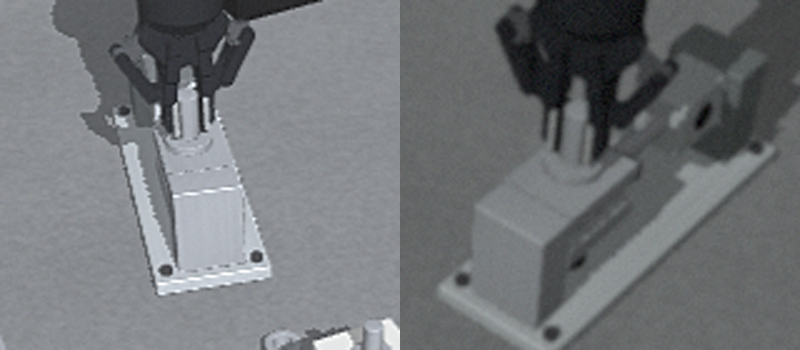

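The picture shows the flange flat on the fork at (190,145) and (575,165), with its top 8 mm above the face. The force is rising with no further travel, so the pin is home. I'll release it and back away.

```bash
python3 -m pendant '{"offset":[[0,0,0.001],[0,0,0],[0,0,0],[0,0,0],[0,0,0],[0,0,0],[0,0,0],[0,0,0]],"twist":[[0,0,0],[0,0,0],[0,0,0],[0,0,0],[0,0,0],[0,0,0],[0,0,0],[0,0,0]],"grip":[1,1,0.4,0.4,0.4,0.4,0.4,0.4]}'
python3 -m pendant '{"offset":[[0,0,-0.01],[0,0,-0.015],[0,0,-0.02],[0,0,-0.02],[0,0,-0.02],[0,0,-0.02],[0,0,-0.02],[0,0,0],[0,0,0],[0,0,0]],"twist":[[0,0,0],[0,0,0],[0,0,0],[0,0,0],[0,0,0],[0,0,0],[0,0,0],[0,0,0],[0,0,0],[0,0,0]],"grip":[0.4,0.4,0.4,0.4,0.4,0.4,0.4,0.4,0.4,0.4]}'
python3 - <<'E'
from h import *
o=[]
for c in ['scene','side']:
    i=viewer.camera_info(c); p,d=viewer.grab_frame(c); o.append(p)
    for n in ['large_pin','thin_pin','short_pin']: print(c,n,[(np.round(r['location'],3).tolist(),round(r['p'],2)) for r in spotter.tip_of(n,c)])
    P=cloud(i,d); r=np.hypot(P[:,0]-.553,P[:,1]+.147)
    a=P[(r<.022)&(P[:,2]>.106)&(P[:,2]<.12)]; b=P[(r>.028)&(r<.07)&(P[:,2]>.1)&(P[:,2]<.108)]; k=P[(r<.025)&(P[:,2]>.12)&(P[:,2]<.152)];t=P[(r<.025)&(P[:,2]>.153)&(P[:,2]<.165)]
    print(c,np.median(a[:,2]),np.median(b[:,2]),circ(k),np.median(t[:,2]))
cv2.imwrite('pics/end.png',np.hstack([cv2.resize(x,(400,300)) for x in o]))
E
```

```text
time_s: 11.38
tcp_pos: [0.5532, -0.1475, 0.1162]
tool_rot: [0.742, 0.67, -0.0, -0.0]
force: [0.1, 0.6, 0.1]
gripper_width: 0.599
grasp_force: 0.0
time_s: 12.22
tcp_pos: [0.5532, -0.1475, 0.2413]
tool_rot: [0.742, 0.67, -0.0, -0.0]
force: [0.4, -0.1, 0.7]
gripper_width: 0.6
grasp_force: 0.0
scene large_pin [([0.475, 0.365, 0.019], 0.95), ([0.536, 0.42, 0.022], 0.85), ([0.55, -0.154, 0.109], 0.74), ([0.677, 0.378, 0.019], 0.73), ([0.576, 0.478, 0.023], 0.63), ([0.55, -0.142, 0.102], 0.17)]
scene thin_pin [([0.558, 0.182, 0.097], 0.55)]
scene short_pin [([0.561, 0.254, 0.097], 0.59)]
scene 0.1122694511601454 0.1042418164142952 (array([ 0.55851987, -0.14652903]), np.float64(0.008358771137457668)) 0.1570592923741221
side large_pin [([0.541, 0.417, 0.02], 0.83), ([0.553, -0.15, 0.107], 0.78), ([0.469, 0.37, 0.023], 0.73), ([0.576, 0.478, 0.018], 0.67), ([0.677, 0.379, 0.021], 0.56), ([0.55, 0.18, 0.093], 0.17)]
side thin_pin [([0.551, 0.186, 0.092], 0.94)]
side short_pin [([0.556, 0.255, 0.096], 0.59)]
side 0.1128275389159945 0.1049461417248685 (array([ 0.55347975, -0.14645038]), np.float64(0.00913993020788399)) 0.15750084799884964
```

View pics/end.png

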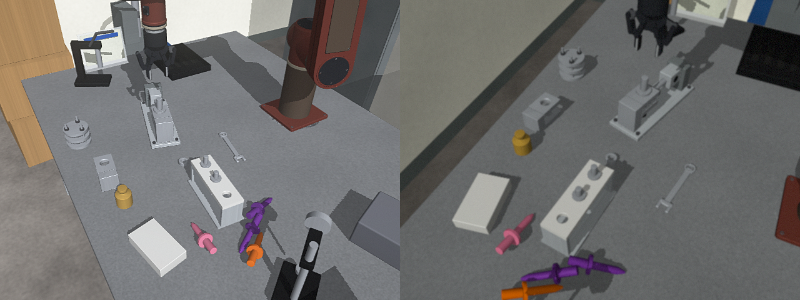

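The final pictures show the pin seated upright in the fork at (165,110) and (640,90), with its flange top 8 mm and knob top 53 mm above the face. The other two pins are still in the rack and the gripper is clear.

```bash
python3 -c "
from workcell import workorder; print(workorder.hand_in())"
```

```text
the job is handed in; nothing more can be done
None
```

The large pin is seated fully home in the fork and lug and released, the other two pins are still in the rack, and the job was handed in at about 12 s; the hand-in returned no verdict.

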